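# Zero a click-stop length gauge, set five clicks and lock it

### The job

On the dowel-cutting jig, turn the black bar knob anticlockwise (seen from above) until it comes up against its sprung end stop, without forcing it. From there turn it clockwise exactly five clicks by count, which advances the red length stop by a quarter of a millimetre, never going past the fifth click. Then push the red lock lever all the way over to its other side, let go of everything, and leave the hammer, ratchet, bowl and sanding block where they lie.

Things in the scene. Friction and masses are not known exactly. Their poses are not given: they have to be found in the camera images.
- jig: Cutting jig fixed on the bench: plywood board 170 (x) x 300 (y) x 12 mm; origin at the centre of its underside, z up. In its frame: grey click housing 76 x 76 mm, top at z 52, centred x 0, y +65 mm; lock lever at x -20, y -85; aluminium rail along y at x +73, carrying the red length stop (top at z 62).
- dial_grip (a point): On the vertical axis of the black bar knob, 72 mm above the bench; x along the bar, turning with it. Bar 46 long, 14 wide, from 58 to 84 mm above the bench, on a round skirt of 48 mm diameter (top at 58 mm). The bar was pushed on to its splined spindle at any angle, so it points at nothing and its angle does not tell the setting; in use it does not slip.
- dial_axis (a point): Fixed point on the knob's axis at the housing top. Clicks are 15 degrees apart: leaving a seat is resisted by up to about 0.3 N m close to the seat, fading to nothing half a click on; then the knob pulls itself on into the next seat (torque reverses). Starts in one of clicks 2 to 4 counted from click 0 (rarely hung between two).
- stop_slide (a joint): Position in m of the red length stop, geared to the knob: 0 in click 0, +0.00005 per click clockwise (towards the jig's -y), so 0.00025 in the fifth. Click 0 is the last seat before the end stop and is not counted; the seat after it is click one. One click moves the stop far less than the noise of a reading (about 0.5 mm).
- end_stop (a joint): Push-back in rad of the sprung end stop hidden in the housing; 0 untouched. It is met 2 degrees anticlockwise of click 0; then 12 N m per rad adds to the click resistance, so torque rises above any click's: 0.45 N m in all means met. At 0.07 rad (some 0.9 N m) it is forced.
- lock (a joint): Angle in rad of the lock lever: 0 leaning 0.5 rad towards the jig's -x side (at the start 0 to 0.15), 1.0 leaning as far to the +x side, where it ends. It stays where it is left; about 1 N at its ball moves it.
- lock_tip (a point): Centre of the red ball (26 mm diameter) on the end of the lock lever; it swings in the jig's x-z plane 55 mm from a pivot at x -20, y -85, z 34 mm in the jig's frame, over a grey block 70 x 50 mm whose top is at 37 mm.
- hammer: Blue plastic hammer 280 mm long lying loose along its x axis; origin under its middle. Bystander.
- ratchet: Chrome ratchet about 200 mm long lying loose along its x axis, head at +x; origin on its underside between handle and head. Bystander.
- bowl: White ceramic bowl of nuts, 100 mm across the rim, 38 mm high, loose; origin at the centre of its underside. Bystander.
- sanding_block: Wooden sanding block 110 x 65 x 35 mm, loose; origin at the centre of its underside. Bystander.

How it is judged (in metres and radians):
On the way, in this order (a step that is already met when the one before it is completed fails the run):
1. the knob is turned anticlockwise against its end stop (value of joint end_stop above 0.008 rad), for 0.1 s.
2. the knob is turned clockwise into the fifth click (value of joint stop_slide between 0.000235 and 0.000265 m), for 0.2 s.
3. the lock lever is pushed right over (value of joint lock above 0.85 rad), for 0.1 s.
At the end, for the whole second after the job is handed in: The red length stop stands at 0.25 mm, within 0.015 mm (knob seated in the fifth click from click 0, within a third of a click), the lock lever is over at 0.85 rad or more, the end stop is untouched, and nothing is held (all of step 2 and value of joint lock above 0.85 rad and value of joint end_stop below 0.005 rad).
It fails at once if the end stop is forced (pushed back more than 0.07 rad) (value of joint end_stop above 0.07 rad).
It fails at once if the knob is turned past the fifth click (stop beyond 0.28 mm, over half a click) (value of joint stop_slide above 0.00028 m).
It fails at once if the hammer, ratchet, bowl or sanding block is shifted more than 20 mm (distance of any of hammer, ratchet, bowl, sanding_block from where it was at the start of the episode above 0.02 m).
It also fails if it takes over 72 s, if anything falls off the work surface, if the arm or the gripper's body presses on something with over 40 N, if the wrist force passes 120 N, or if a joint passes its speed limit or range.

### The arm

A 6-joint arm with a two-finger parallel gripper is mounted at the origin on the work surface. World frame = base frame: x ahead of the robot, y to its left, z up, the work surface at z = 0. Lengths are in mm, angles in rad, forces in N, time in s.
With the tool pointing down it reaches from about 275 to 975 mm from the base axis. Payload 8.4 kg.
Tool frame: the origin (TCP) lies on the centre line of the jaws, within the pads' length; the fingertips stand 25 mm ahead of it and the grasp point (between the pads) lies 6 mm ahead of it; z points along the fingers, y is the line along which they close (so a half turn about z gives the same grasp; the last joint's range is limited). The gripper opens to 92 mm and grips with 3 to 60 N. Pads are 20 mm wide; open, the fingers measure 128 mm over their backs; the gripper's body (75 mm by 189 mm) begins 69 mm behind the grasp point.
Start: joints at [-1.224, 0.353, 1.633, -0, 1.155, -0.002], TCP at [213.605, -587.368, 239.583] pointing down, gripper open.
Joint ranges: [-2.63, 2.63], [-0.92, 2.1], [0.06, 2.66], [-1.3, 4.44], [0, 2.69], [-3.02, 3.02]. Speed limits (rad/s): [2.22, 2.22, 2.79, 3.14, 3.14, 3.14].

### API

Orientations are given as a unit quaternion [x, y, z, w].
In Python, from rig import ctrl gives the robot as it stands.
- The arm moves only by the tool play_rows, never from a script. Its argument "targets" is a list of rows, each an object with "dp": the shift along the tool's x, y, z in units of 40 mm (1.0 is 40 mm), a list of three; "roll": the turn about the tool's z in degrees; "claw": the opening, from -1 (shut) to 1 (fully open), so that 0 is half open. In form: [{"dp": [x, y, z], "roll": roll, "claw": claw}, ...]. A call has 1 to 8 rows; each row shifts and turns the commanded pose from where the row before left it, along the tool's axes as they then stand; what a row does not reach is not made up. A row lasts 1/12 s, in which the tool goes at most 41.7 mm and 7.16 degrees, less where a joint would pass 70% of its speed; a pose out of reach is approached as far as the arm can. A call is refused whole if a number of a shift passes 1 or a number of a turn 7.16, either way. A call with a gripper value outside its range is refused whole. The fingers move at their own pace and stop on an object; "force" is the grip in N (left out, the last holds). Time passes only in rows, so rows that do not move let the fingers close. It gives the time, the measured TCP pose, the force, the opening and the grip force at its end, in the units of the state.
- ctrl.observe(): the state, without advancing time (a new reading comes with each control period).
- ctrl.grab_frame(name): name is "side" or "top" or "wrist"; returns a dict with "image" (420x560x3 uint8, red, green, blue), "fovy" (degrees; the focal length in pixels is half the picture's height over the tangent of half this angle, whatever the lens; pixels are square), "cx", "cy" (the principal point, pixels), "eye" and "attitude" of the camera in the world; the wrist camera has in their place "tool_from_camera" (4x4, takes a point from camera to tool coordinates, whose origin is the TCP and whose axes are the flange's). Camera axes: x right, y up, looking along -z (the intrinsics and any distortion apply to the point x, -y, -z); pixel columns grow to the right and rows downward; lengths in mm; the calibration is good to about 2 mm. The wrist camera is an equidistant fisheye: a pixel r from the principal point sees the ray r / f radians off the axis. A picture is of the moment at which its call begins: read the wrist's pose just before it. There is no depth.
- ctrl.job_done(): hands the job in; it is judged then, once.
The state is a dict: "time_s": time; "joints": joint angles; "joint_velocities": joint speeds; "joint_torque": joint torques, N m; "eef_pos": TCP position; "tool_rot": TCP orientation; "ft_force": force on the tool from outside, world axes, zero at the start; "ft_torque": the same for the moment, N m; "grip_width": finger opening in mm; "gripper_force": force on a finger pad.
Only numpy, scipy, OpenCV 4.12 (cv2) and the standard library are available. Lean on these libraries where they do the work, as an engineer would, in place of code of your own. Each camera call takes 0.05 s, during which the arm holds its last target. There are 200 camera calls.

## Working session

There is one attempt and no reset: what is moved stays moved. The work goes in short steps, Python scripts to look and compute and a tool call to move; the robot and the scene stay as the last step left them, time stands still between calls to the robot, and variables do not carry over. Pictures are saved under pics/ and viewed, at most 10 in all, crops included, and the job is handed in when it is done.

Besides the shell and the picture viewer there is one more tool, called after "Call:" in YAML: its name, and indented under it one key for each argument. play_rows: Moves the arm, as the interface text tells. Its arguments: {"type":"object","properties":{"targets":{"type":"array","items":{"type":"object","properties":{"dp":{"type":"array","items":{"type":"number"}},"roll":{"type":"number"},"claw":{"type":"number"}}}},"force":{"type":"number"}},"required":["targets"]}

```bash
ls; mkdir -p pics; python3 - <<'E'
from rig import ctrl
import cv2, numpy as np
s=ctrl.observe(); print(s)
for n in ("top","side"):
    f=ctrl.grab_frame(n); cv2.imwrite(f"pics/{n}0.png",f["image"][:,:,::-1]); print(n,{k:v for k,v in f.items() if k!="image"})
    np.save(f"pics/{n}0.npy",f,allow_pickle=True)
E
```

```text
pics
{'time_s': 0.0, 'joints': array([-1.22438307e+00,  3.53644203e-01,  1.63412172e+00,  2.30927043e-05,
        1.15519452e+00, -2.42471022e-03]), 'joint_velocities': array([ 3.85424682e-05, -9.56273114e-04, -3.26167601e-04, -6.68851899e-04,
        1.13590024e-03,  4.33028078e-04]), 'joint_torque': array([ 2.17289751e-03, -5.93839359e+01, -3.34215689e+01,  7.00080441e-02,
        2.33916513e-02, -1.44958276e-04]), 'eef_pos': array([ 213.46629328, -586.93121001,  238.87144579]), 'tool_rot': array([ 9.84828112e-01,  1.73531328e-01, -1.06642086e-04, -6.75609410e-04]), 'ft_force': array([-0.51575447,  0.44270958, -0.00793388]), 'ft_torque': array([ 0.0014423 , -0.02224954, -0.00713742]), 'gripper_force': 0.0, 'grip_width': 92.14725860035408}
top {'fovy': 42.66987461179452, 'cx': 275.28097111367146, 'cy': 206.49875934121889, 'eye': array([ 371.24612862,   -2.76400254, 1216.55464165]), 'attitude': array([-0.06011843,  0.04502867,  0.70569805, -0.70452002])}
side {'fovy': 55.85286901482228, 'cx': 280.1570308740709, 'cy': 208.93482637620028, 'eye': array([ 312.59870422, -584.79360809,  608.4283014 ]), 'attitude': array([ 0.41336763, -0.0678017 , -0.15555165,  0.89461378])}
```

View pics/top0.png

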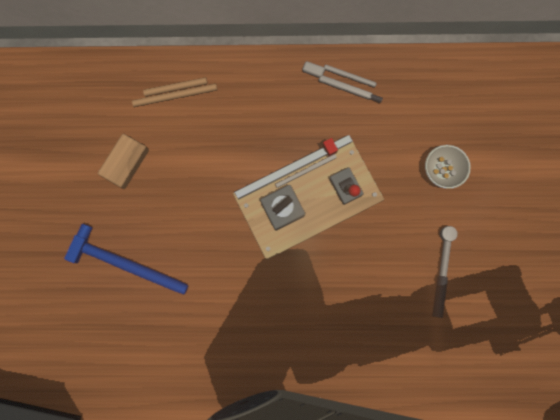

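View pics/side0.png

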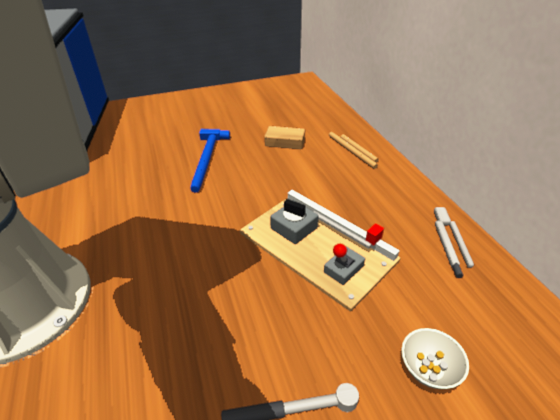

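Top view: the black bar is on a white skirt near (283,206), the red ball near (354,190), and the red stop near (330,147). The board runs about 25° off the image rows. Side view: knob at (295,210), ball at (340,250). The bystanders are well clear.

```bash
cat > h.py <<'E'
import numpy as np, cv2
from scipy.spatial.transform import Rotation as R
def ray(f,u,v):
    fl=f["image"].shape[0]/2/np.tan(np.radians(f["fovy"])/2)
    d=np.array([(u-f["cx"])/fl,-(v-f["cy"])/fl,-1.])
    return R.from_quat(f["attitude"]).apply(d)
def onz(f,u,v,z):
    d=ray(f,u,v); return f["eye"]+d*(z-f["eye"][2])/d[2]
def tri(f1,p1,f2,p2):
    d1,d2=ray(f1,*p1),ray(f2,*p2); A=np.c_[d1,-d2]
    t=np.linalg.lstsq(A,f2["eye"]-f1["eye"],rcond=None)[0]
    a,b=f1["eye"]+t[0]*d1,f2["eye"]+t[1]*d2
    return (a+b)/2,np.linalg.norm(a-b)
E
python3 - <<'E'
from h import *
fs={n:np.load(f"pics/{n}0.npy",allow_pickle=True).item() for n in("top","side")}
out=[];C={}
for n,(u,v),(x,y) in (("top",(250,170),(130,60)),("side",(250,170),(150,110))):
    im=fs[n]["image"]; 
    r=im.astype(int); red=((r[...,0]>110)&(r[...,1]<60)&(r[...,2]<60)).astype(np.uint8)
    k,l,st,c=cv2.connectedComponentsWithStats(red)
    for i in range(1,k):
        if st[i,4]>25: print(n,"red",st[i],c[i].round(1))
    crop=(slice(160,250),slice(235,355)) if n=="side" else (slice(165,245),slice(240,320))
    g=r[crop]; dark=(g.max(2)<45).astype(np.uint8)
    k,l,st,c=cv2.connectedComponentsWithStats(dark)
    for i in range(1,k):
        if st[i,4]>25:
            rc=cv2.minAreaRect(np.argwhere(l==i)[:,::-1].astype(np.float32)); print(n,"dark",st[i,4],(c[i]+[crop[1].start,crop[0].start]).round(1),rc)
    white=((g.min(2)>120)&(g.max(2)-g.min(2)<40)).astype(np.uint8)
    k,l,st,c=cv2.connectedComponentsWithStats(white)
    for i in range(1,k):
        if st[i,4]>25: print(n,"white",st[i],(c[i]+[crop[1].start,crop[0].start]).round(1))
    out.append(cv2.resize(im[crop][:,:,::-1],None,fx=5 if n=="top" else 3.3,fy=5 if n=="top" else 3.3,interpolation=cv2.INTER_NEAREST))
h=max(o.shape[0] for o in out); out=[cv2.copyMakeBorder(o,0,h-o.shape[0],0,0,0) for o in out]
cv2.imwrite("pics/crop.png",np.hstack(out))
f=fs["top"]
print("board corners",[onz(f,u,v,12).round(1) for u,v in((235,196),(268,258),(383,198),(350,137))])
E
```

```text
top red [323 140  13  14  67] [328.4 145.9]
top red [350 185   9  11  74] [353.9 190.1]
top white [  0   0  64  32 456] [268.2 178.8]
top white [ 36   0  44  21 127] [297.2 174.6]
top white [31 30 14 12 73] [276.9 199.9]
top white [ 37  38  17  14 131] [286.4 210.5]
side red [366 224  18  22 227] [373.9 233.4]
side red [333 244  14  13 131] [339.5 249.9]
side dark 228 [294.3 207.5] ((59.5547981262207, 47.520545959472656), (22.237817764282227, 10.88482666015625), 20.556045532226562)
side white [  36   30   84   49 1251] [311.9 215.9]
board corners [array([576.4, 114.7,  12. ]), array([435.6,  39.3,  12. ]), array([ 570.6, -220.7,   12. ]), array([ 713.2, -149.2,   12. ])]
```

View pics/crop.png

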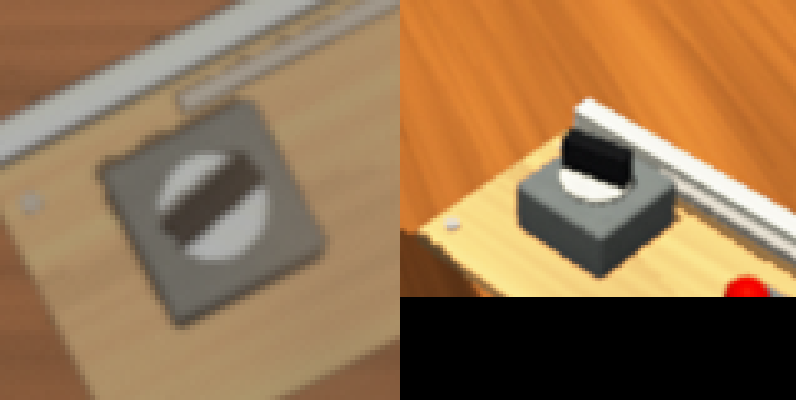

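```bash
python3 - <<'E'
from h import *
fs={n:np.load(f"pics/{n}0.npy",allow_pickle=True).item() for n in("top","side")}
f=fs["top"]
c=lambda x,y:(240+x/5-.5,165+y/5-.5)
P=[onz(f,*c(*p),84) for p in((160,215),(182,242),(262,180),(240,152))]
P=np.array(P); d=(P[2]+P[3]-P[0]-P[1])/2; print("bar",P.mean(0),np.linalg.norm(d),np.degrees(np.arctan2(d[1],d[0])),"width",np.linalg.norm(P[1]-P[0]))
print("skirt",onz(f,*c(215,206),58))
# refined bar: dark in circle
im=f["image"].astype(int); yy,xx=np.mgrid[:420,:560]; m=((xx-282.5)**2+(yy-205.5)**2<10.5**2)
g=im.sum(2); print(np.percentile(g[m],[5,25,50,75,95]))
pts=np.argwhere(m&(g<260))[:,::-1]; rc=cv2.minAreaRect(pts.astype(np.float32)); print(len(pts),pts.mean(0),rc)
W=np.array([onz(f,*p,84) for p in pts]); w,V=np.linalg.eigh(np.cov(W[:,:2].T)); print(W.mean(0),np.degrees(np.arctan2(V[1,1],V[0,1])),np.sqrt(12*w))
print("ball",tri(f,(353.9,190.1),fs["side"],(339.5,249.9)))
print("bar tri",tri(f,pts.mean(0),fs["side"],(294.3,207.5)))
E
```

```text
bar [546.59122934   7.76389846  84.        ] 43.44027578343481 -51.83103689678725 width 14.943784921518713
skirt [546.72688015   6.29007377  58.        ]
[178.   190.   358.5  511.25 525.  ]
139 [281.67625899 204.67625899] ((281.6844482421875, 204.5361785888672), (6.870477199554443, 20.082931518554688), 49.76363754272461)
[545.00956048   7.83067092  84.        ] 129.8831777844635 [14.74163532 43.48763734]
ball (array([ 577.49985577, -147.00786379,   81.57286069]), np.float64(2.313756061915581))
bar tri (array([548.80190037,   7.63654983,  68.12499274]), np.float64(2.7890444243998003))
```

Knob axis is about (546.5, 7) with the bar at yaw ≈129°. Ball is about (577.5, −147, 82), where the model predicts z ≈82. Moving over the knob.

Call:
play_rows:
  targets:
    - {"dp":[0.72,-0.62,0],"roll":0,"claw":1}
    - {"dp":[0.72,-0.62,0],"roll":0,"claw":1}
    - {"dp":[0.72,-0.62,0],"roll":0,"claw":1}
    - {"dp":[0.72,-0.62,0],"roll":0,"claw":1}
    - {"dp":[0.72,-0.62,0],"roll":0,"claw":1}
    - {"dp":[0.72,-0.62,0],"roll":0,"claw":1}
    - {"dp":[0.72,-0.62,0],"roll":0,"claw":1}
    - {"dp":[0.72,-0.62,0],"roll":0,"claw":1}

```text
time_s: 0.77
eef_pos: [362.6, -320.4, 239.4]
tool_rot: [0.985, 0.173, -0.0, -0.0]
ft_force: [0.3, 0.1, 0.2]
grip_width: 92.0
gripper_force: 0.0
```

Call:
play_rows:
  targets:
    - {"dp":[0.72,-0.62,0],"roll":0,"claw":1}
    - {"dp":[0.72,-0.62,0],"roll":0,"claw":1}
    - {"dp":[0.72,-0.62,0],"roll":0,"claw":1}
    - {"dp":[0.72,-0.62,0],"roll":0,"claw":1}
    - {"dp":[0.72,-0.62,0],"roll":0,"claw":1}
    - {"dp":[0.72,-0.62,0],"roll":0,"claw":1}
    - {"dp":[0.72,-0.62,0],"roll":0,"claw":1}
    - {"dp":[0.72,-0.62,0],"roll":0,"claw":1}

```text
time_s: 1.43
eef_pos: [511.4, -55.1, 239.5]
tool_rot: [0.985, 0.174, -0.0, 0.0]
ft_force: [0.8, -0.1, 0.4]
grip_width: 91.9
gripper_force: 0.0
```

Call:
play_rows:
  targets:
    - {"dp":[0.72,-0.62,0],"roll":0,"claw":1}
    - {"dp":[0.72,-0.62,0],"roll":0,"claw":1}
    - {"dp":[0,0,0],"roll":-7,"claw":1}
    - {"dp":[0,0,0],"roll":-7,"claw":1}
    - {"dp":[0,0,0],"roll":-7,"claw":1}
    - {"dp":[0,0,0],"roll":-7,"claw":1}
    - {"dp":[0,0,0],"roll":-7,"claw":1}
    - {"dp":[0,0,0],"roll":-7,"claw":1}

```text
time_s: 2.1
eef_pos: [547.9, 9.4, 239.2]
tool_rot: [0.856, 0.518, -0.0, -0.0]
ft_force: [-0.7, -1.0, -0.6]
grip_width: 91.9
gripper_force: 0.0
```

Call:
play_rows:
  targets:
    - {"dp":[0,0,0],"roll":-7,"claw":1}
    - {"dp":[0,0,0],"roll":-7,"claw":1}
    - {"dp":[0,0,0],"roll":-7,"claw":1}
    - {"dp":[0,0,0],"roll":-7,"claw":1}
    - {"dp":[0,0,0],"roll":-7,"claw":1}
    - {"dp":[0,0,0],"roll":-7,"claw":1}
    - {"dp":[0,0,0],"roll":-7,"claw":1}
    - {"dp":[0,0,0],"roll":-7,"claw":1}

```text
time_s: 2.77
eef_pos: [547.9, 9.3, 239.3]
tool_rot: [0.513, 0.859, -0.0, -0.0]
ft_force: [-0.1, 0.5, -1.4]
grip_width: 91.7
gripper_force: 0.0
```

Call:
play_rows:
  targets:
    - {"dp":[0,0,0.6],"roll":-7,"claw":1}
    - {"dp":[0,0,0.6],"roll":-4,"claw":1}
    - {"dp":[0,0,0.6],"roll":0,"claw":1}
    - {"dp":[0,0,0],"roll":0,"claw":1}
    - {"dp":[0,0,0],"roll":0,"claw":1}
    - {"dp":[0,0,0],"roll":0,"claw":1}

```text
time_s: 3.27
eef_pos: [548.8, 9.3, 168.5]
tool_rot: [0.431, 0.902, 0.0, 0.0]
ft_force: [-0.3, 0.5, 0.1]
grip_width: 91.7
gripper_force: 0.0
```

```bash
python3 - <<'E'
from rig import ctrl
from h import *
s=ctrl.observe(); f=ctrl.grab_frame("wrist"); f["s"]=s; np.save("pics/w1.npy",f,allow_pickle=True)
cv2.imwrite("pics/w1.png",f["image"][:,:,::-1])
x=R.from_quat(s["tool_rot"]).as_matrix()
print(s["time_s"],s["joints"].round(3),s["eef_pos"].round(1),x.round(3),s["ft_force"].round(2),s["ft_torque"].round(3)); print(f["fovy"],f["cx"],f["cy"],f["tool_from_camera"])
E
```

```text
3.2667 [ 0.014  0.317  1.864 -0.     0.961 -0.666] [548.8   9.3 168.5] [[-0.629  0.778  0.001]
 [ 0.778  0.629  0.   ]
 [-0.     0.001 -1.   ]] [-0.33  0.54  0.09] [-0.006 -0.151  0.031]
65.70646984690485 276.51328165665524 206.79131704901374 [[ 6.70827917e-04  9.58648776e-01  2.84591065e-01  8.18069775e+01]
 [ 9.99999752e-01 -5.81782165e-04 -3.97422841e-04 -3.65219103e-01]
 [-2.15418914e-04  2.84591261e-01 -9.58648928e-01 -1.44171580e+02]
 [ 0.00000000e+00  0.00000000e+00  0.00000000e+00  1.00000000e+00]]
```

View pics/w1.png

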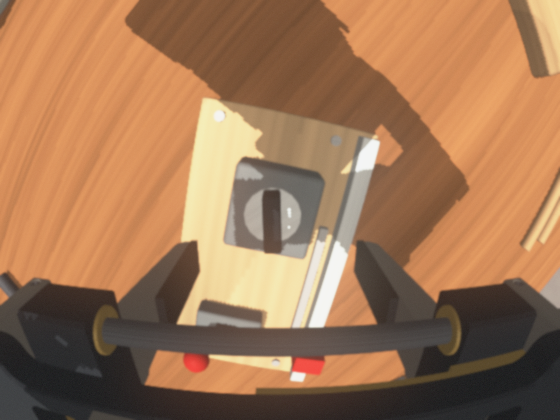

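Wrist view: the bar is almost vertical, at about columns 263–281 and rows 190–253, on a shaded skirt centred near (272,213). That means it is close to aligned with tool x. Next I'll measure the offset.

```bash
cat >> h.py <<'E'
def wray(f,u,v):
    fl=f["image"].shape[0]/2/np.tan(np.radians(f["fovy"])/2)
    a,b=u-f["cx"],v-f["cy"]; r=np.hypot(a,b); t=r/fl
    d=np.array([a/r*np.sin(t),-b/r*np.sin(t),-np.cos(t)]); T=f["tool_from_camera"]
    Q=R.from_quat(f["s"]["tool_rot"]).as_matrix()
    return Q@T[:3,3]+f["s"]["eef_pos"], Q@T[:3,:3]@d
def wz(f,u,v,z):
    o,d=wray(f,u,v); return o+d*(z-o[2])/d[2]
E
python3 - <<'E'
from h import *
f=np.load("pics/w1.npy",allow_pickle=True).item(); im=f["image"].astype(int); g=im.sum(2)
for v in(195,205,215,225,235,245,250): print(v,g[v,250:296:2])
print(g[184:262:2,272])
m=np.zeros(g.shape,np.uint8); m[180:262,255:292]=(g[180:262,255:292]<75)
k,l,st,c=cv2.connectedComponentsWithStats(m); i=1+np.argmax(st[1:,4]); print(st[i],c[i])
E
```

```text
195 [344 413 486 521 525 518 383 205 193 190 188 185 182 180 186 355 513 524
 525 516 491 391 319]
205 [522 526 520 520 519 502 327 207 206 203 202 203 206 205 198 335 520 528
 529 531 526 525 524]
215 [517 517 512 515 517 516 373 216 212 213 214 211 235 244 232 317 502 520
 527 649 663 541 533]
225 [528 526 528 525 521 511 416 232 216 227 220 226 240 252 243 304 497 532
 534 590 545 521 523]
235 [346 381 453 512 523 532 477 265 224 228 224 232 250 260 251 287 486 531
 538 535 486 384 340]
245 [344 345 345 344 337 341 327 259 246 241 242 240 247 245 243 249 327 406
 498 509 487 496 486]
250 [596 578 552 533 515 476 429 305 246 247 248 248 252 249 246 271 430 495
 515 521 518 518 519]
[321 337 419 280 192 187 183 193 206 207 203 211 206 228 216 214 217 214
 212 220 220 235 228 236 229 229 233 236 241 242 247 250 246 248 292 583
 635 637 637]Traceback (most recent call last):
  File "<stdin>", line 6, in <module>
    return _wrapfunc(a, 'argmax', axis=axis, out=out, **kwds)
    return bound(*args, **kwds)
ValueError: attempt to get argmax of an empty sequence
```

```bash
python3 - <<'E'
from h import *
f=np.load("pics/w1.npy",allow_pickle=True).item(); g=f["image"].astype(float).sum(2)
s=f["s"];Q=R.from_quat(s["tool_rot"]).as_matrix()
tool=lambda p:(Q.T@(p-s["eef_pos"])).round(1)
def cross(a,lev):
    a=np.asarray(a); i=np.where((a[:-1]-lev)*(a[1:]-lev)<0)[0]; return [k+(lev-a[k])/(a[k+1]-a[k]) for k in i]
for v in(205,215,225,235,243):
    r=[256+c for c in cross(g[v,256:290],340)]; L,Rr=r[0],r[-1]
    print(v,r,tool(wz(f,L,v,84)),tool(wz(f,Rr,v,84)))
for u in(268,272,276):
    a=[184+c for c in cross(g[184:262,u],300)]; print(u,a,"top@84",tool(wz(f,u,a[-2],84)),"@58",tool(wz(f,u,a[-2],58)),"bot@84",tool(wz(f,u,a[-1],84)))
E
```

```text
205 [np.float64(261.890756302521), np.float64(280.03703703703707)] [ 15.3 -11.   84.5] [15.3  2.3 84.5]
215 [np.float64(262.2894736842105), np.float64(280.1932773109244)] [  7.6 -10.8  84.5] [ 7.6  2.5 84.5]
225 [np.float64(262.6909090909091), np.float64(280.3302752293578)] [ -0.3 -10.6  84.5] [-0.3  2.6 84.5]
235 [np.float64(263.25), np.float64(280.51960784313724)] [ -8.3 -10.3  84.5] [-8.3  2.8 84.5]
243 [np.float64(259.4), np.float64(283.1)] [-14.9 -13.3  84.5] [-14.9   4.8  84.5]
268 [np.float64(189.62857142857143), np.float64(252.00632911392404)] top@84 [26.9 -6.4 84.5] @58 [ 20.6  -7.1 110.5] bot@84 [-22.4  -6.8  84.5]
272 [np.float64(189.79591836734693), np.float64(252.05369127516778)] top@84 [26.7 -3.5 84.5] @58 [ 20.5  -3.9 110.5] bot@84 [-22.5  -3.7  84.5]
276 [np.float64(189.28), np.float64(252.22549019607843)] top@84 [27.1 -0.7 84.5] @58 [ 20.9  -0.7 110.5] bot@84 [-22.6  -0.6  84.5]
```

Call:
play_rows:
  targets:
    - {"dp":[0,-0.1,0.3],"roll":-1.5,"claw":0}
    - {"dp":[0,0,0.4],"roll":0,"claw":-0.1}
    - {"dp":[0,0,0.4],"roll":0,"claw":-0.1}
    - {"dp":[0,0,0.4],"roll":0,"claw":-0.2}
    - {"dp":[0,0,0.3],"roll":0,"claw":-0.2}
    - {"dp":[0,0,0.2],"roll":0,"claw":-0.3}
    - {"dp":[0,0,0],"roll":0,"claw":-0.3}
    - {"dp":[0,0,0],"roll":0,"claw":-0.3}
  force: 10

```text
time_s: 3.98
eef_pos: [545.4, 6.8, 88.0]
tool_rot: [0.419, 0.908, 0.0, 0.0]
ft_force: [-0.4, 0.1, -0.5]
grip_width: 40.8
gripper_force: 0.0
```

```bash
cat > st.py <<'E'
from rig import ctrl
from h import *
s=ctrl.observe(); Q=R.from_quat(s["tool_rot"]).as_matrix()
print("t",s["time_s"],"pos",s["eef_pos"].round(2),"yaw",np.degrees(np.arctan2(Q[1,0],Q[0,0])).round(2),"tilt",Q[:2,2].round(4),"Ftool",(Q.T@s["ft_force"]).round(2),"T",s["ft_torque"].round(3),"w",s["grip_width"].round(2),"gf",round(float(s["gripper_force"]),1),"j6",s["joints"][5].round(3),"tau6",s["joint_torque"][5].round(3))
E
python3 st.py; python3 - <<'E'
from rig import ctrl
from h import *
s=ctrl.observe(); f=ctrl.grab_frame("wrist"); f["s"]=s; cv2.imwrite("pics/w2.png",f["image"][:,:,::-1])
E
```

```text
Traceback (most recent call last):
  File "st.py", line 4, in <module>
    print("t",s["time_s"],"pos",s["eef_pos"].round(2),"yaw",np.degrees(np.arctan2(Q[1,0],Q[0,0])).round(2),"tilt",Q[:2,2].round(4),"Ftool",(Q.T@s["ft_force"]).round(2),"T",s["ft_torque"].round(3),"w",s["grip_width"].round(2),"gf",round(float(s["gripper_force"]),1),"j6",s["joints"][5].round(3),"tau6",s["joint_torque"][5].round(3))
                                                                                                                                                                                                        ^^^^^^^^^^^^^^^^^^^^^
AttributeError: 'float' object has no attribute 'round'
```

View pics/w2.png

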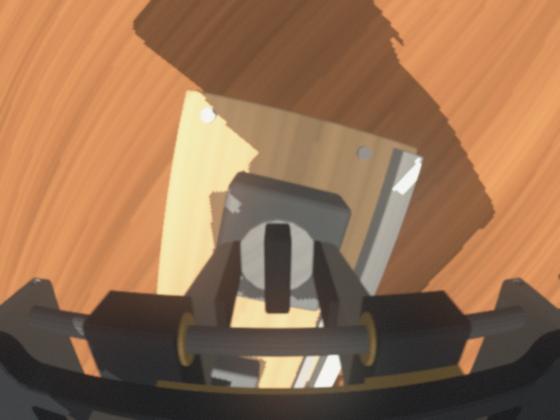

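The bar (columns 265–291) sits centred between the fingers and parallel to the pads. Closing gently.

Call:
play_rows:
  targets:
    - {"dp":[0,0,0],"roll":0,"claw":-0.6}
    - {"dp":[0,0,0],"roll":0,"claw":-0.8}
    - {"dp":[0,0,0],"roll":0,"claw":-1}
    - {"dp":[0,0,0],"roll":0,"claw":-1}
    - {"dp":[0,0,0],"roll":0,"claw":-1}
    - {"dp":[0,0,0],"roll":0,"claw":-1}
    - {"dp":[0,0,0],"roll":0,"claw":-1}
    - {"dp":[0,0,0],"roll":0,"claw":-1}
  force: 10

```text
time_s: 4.7
eef_pos: [545.6, 6.9, 88.1]
tool_rot: [0.419, 0.908, 0.0, 0.0]
ft_force: [-1.1, 1.6, 5.8]
grip_width: 13.9
gripper_force: 10.0
```

```bash
sed -i 's/s\["grip_width"\].round(2)/round(float(s["grip_width"]),2)/' st.py; python3 st.py
```

```text
t 4.7 pos [545.65   6.94  88.1 ] yaw 130.48 tilt [0.0011 0.0002] Ftool [ 1.91  0.22 -5.83] T [ 0.222 -0.124  0.028] w 13.91 gf 10.0 j6 -0.697 tau6 -0.009
```

Call:
play_rows:
  targets:
    - {"dp":[0,0,0],"roll":0,"claw":-1}
    - {"dp":[0,0,0],"roll":0,"claw":-1}
    - {"dp":[0,0,0],"roll":-2,"claw":-1}
    - {"dp":[0,0,0],"roll":-2,"claw":-1}
    - {"dp":[0,0,0],"roll":0,"claw":-1}
    - {"dp":[0,0,0],"roll":0,"claw":-1}
  force: 40

```text
time_s: 5.2
eef_pos: [545.5, 6.8, 88.1]
tool_rot: [0.387, 0.922, 0.0, 0.0]
ft_force: [-0.5, 0.9, 6.3]
grip_width: 13.6
gripper_force: 40.0
```

```bash
python3 st.py
```

```text
t 5.2 pos [545.52   6.79  88.07] yaw 134.48 tilt [0.0008 0.0001] Ftool [ 0.97  0.25 -6.35] T [ 0.025 -0.079 -0.17 ] w 13.59 gf 40.0 j6 -0.767 tau6 -0.273
```

Call:
play_rows:
  targets:
    - {"dp":[0,0,0],"roll":-3,"claw":-1}
    - {"dp":[0,0,0],"roll":-3,"claw":-1}
    - {"dp":[0,0,0],"roll":-3,"claw":-1}
    - {"dp":[0,0,0],"roll":-2,"claw":-1}
    - {"dp":[0,0,0],"roll":0,"claw":-1}
    - {"dp":[0,0,0],"roll":0,"claw":-1}

```text
time_s: 5.7
eef_pos: [545.1, 6.4, 88.1]
tool_rot: [0.296, 0.955, -0.0, 0.0]
ft_force: [-1.6, -2.3, 7.3]
grip_width: 13.8
gripper_force: 40.0
```

```bash
python3 st.py
```

```text
t 5.7 pos [545.14   6.45  88.06] yaw 145.51 tilt [ 0.0001 -0.0006] Ftool [ 0.05 -2.79 -7.33] T [-0.318  0.185 -0.021] w 13.81 gf 40.0 j6 -0.959 tau6 -0.14
```

Call:
play_rows:
  targets:
    - {"dp":[0,0,0],"roll":-3,"claw":-1}
    - {"dp":[0,0,0],"roll":-3,"claw":-1}
    - {"dp":[0,0,0],"roll":-3,"claw":-1}
    - {"dp":[0,0,0],"roll":-3,"claw":-1}
    - {"dp":[0,0,0],"roll":-3,"claw":-1}
    - {"dp":[0,0,0],"roll":0,"claw":-1}
    - {"dp":[0,0,0],"roll":0,"claw":-1}

```text
time_s: 6.28
eef_pos: [544.8, 5.8, 88.0]
tool_rot: [0.169, 0.986, -0.001, -0.0]
ft_force: [-4.2, -4.5, 9.1]
grip_width: 13.8
gripper_force: 40.0
```

```bash
python3 st.py
```

```text
t 6.2833 pos [544.83   5.84  88.04] yaw 160.54 tilt [-0.0006 -0.0015] Ftool [ 2.42 -5.66 -9.05] T [-1.086  0.394 -0.036] w 13.82 gf 40.0 j6 -1.221 tau6 -0.206
```

Call:
play_rows:
  targets:
    - {"dp":[0,0,0],"roll":-1,"claw":-1}
    - {"dp":[0,0,0],"roll":-1,"claw":-1}
    - {"dp":[0,0,0],"roll":0,"claw":-1}
    - {"dp":[0,0,0],"roll":0,"claw":-1}

```text
time_s: 6.62
eef_pos: [544.8, 5.8, 88.0]
tool_rot: [0.152, 0.988, -0.001, -0.0]
ft_force: [-2.3, -6.2, 8.8]
grip_width: 13.6
gripper_force: 40.0
```

```bash
python3 st.py
```

```text
t 6.6167 pos [544.79   5.76  88.03] yaw 162.52 tilt [-0.0007 -0.0016] Ftool [ 0.32 -6.58 -8.82] T [-1.155  0.437 -0.103] w 13.55 gf 40.0 j6 -1.255 tau6 -0.184
```

Call:
play_rows:
  targets:
    - {"dp":[0.01,-0.03,0],"roll":0,"claw":-1}
    - {"dp":[0,0,0],"roll":-1,"claw":-1}
    - {"dp":[0,0,0],"roll":0,"claw":-1}
    - {"dp":[0,0,0],"roll":0,"claw":-1}

```text
time_s: 6.95
eef_pos: [544.7, 5.5, 88.1]
tool_rot: [0.144, 0.99, -0.0, 0.0]
ft_force: [-1.2, -0.3, 7.3]
grip_width: 13.8
gripper_force: 40.0
```

```bash
python3 st.py
```

```text
t 6.95 pos [544.73   5.54  88.1 ] yaw 163.48 tilt [ 0.0008 -0.0003] Ftool [ 1.04 -0.67 -7.29] T [-0.209 -0.023 -0.142] w 13.78 gf 40.0 j6 -1.275 tau6 -0.196
```

Call:
play_rows:
  targets:
    - {"dp":[0,0,0],"roll":-1,"claw":-1}
    - {"dp":[0,0,0],"roll":0,"claw":-1}
    - {"dp":[0,0,0],"roll":0,"claw":-1}

```text
time_s: 7.2
eef_pos: [544.7, 5.5, 88.1]
tool_rot: [0.135, 0.991, -0.0, 0.0]
ft_force: [-1.6, -1.2, 6.5]
grip_width: 13.7
gripper_force: 40.0
```

```bash
python3 st.py
```

```text
t 7.2 pos [544.71   5.51  88.07] yaw 164.48 tilt [ 0.0007 -0.0003] Ftool [ 1.26 -1.58 -6.53] T [-0.205 -0.05  -0.171] w 13.72 gf 40.0 j6 -1.292 tau6 -0.228
```

Call:
play_rows:
  targets:
    - {"dp":[0,0,0],"roll":-1,"claw":-1}
    - {"dp":[0,0,0],"roll":0,"claw":-1}
    - {"dp":[0,0,0],"roll":0,"claw":-1}

```text
time_s: 7.45
eef_pos: [544.7, 5.5, 88.1]
tool_rot: [0.126, 0.992, -0.0, 0.0]
ft_force: [-0.9, -1.5, 5.6]
grip_width: 13.4
gripper_force: 40.0
```

```bash
python3 st.py
```

```text
t 7.45 pos [544.66   5.46  88.06] yaw 165.5 tilt [ 0.0006 -0.0005] Ftool [ 0.44 -1.68 -5.64] T [-0.317  0.038 -0.076] w 13.4 gf 40.0 j6 -1.31 tau6 -0.101
```

Call:
play_rows:
  targets:
    - {"dp":[0,0,0],"roll":-1,"claw":-1}
    - {"dp":[0,0,0],"roll":0,"claw":-1}
    - {"dp":[0,0,0],"roll":0,"claw":-1}

```text
time_s: 7.7
eef_pos: [544.7, 5.4, 88.1]
tool_rot: [0.118, 0.993, -0.0, 0.0]
ft_force: [0.6, -1.6, 6.7]
grip_width: 13.9
gripper_force: 40.0
```

```bash
python3 st.py
```

```text
t 7.7 pos [544.66   5.41  88.07] yaw 166.5 tilt [ 0.0006 -0.0005] Ftool [-0.97 -1.42 -6.71] T [-0.39   0.025 -0.041] w 13.94 gf 40.0 j6 -1.327 tau6 -0.1
```

Call:
play_rows:
  targets:
    - {"dp":[0,0,0],"roll":-1,"claw":-1}
    - {"dp":[0,0,0],"roll":0,"claw":-1}
    - {"dp":[0,0,0],"roll":0,"claw":-1}

```text
time_s: 7.95
eef_pos: [544.7, 5.4, 88.1]
tool_rot: [0.109, 0.994, -0.0, 0.0]
ft_force: [-0.1, -0.9, 7.0]
grip_width: 14.0
gripper_force: 40.0
```

```bash
python3 st.py
```

```text
t 7.95 pos [544.65   5.36  88.06] yaw 167.5 tilt [ 0.0005 -0.0007] Ftool [-0.13 -0.88 -6.98] T [-0.391 -0.019 -0.076] w 14.0 gf 40.0 j6 -1.345 tau6 -0.087
```

Call:
play_rows:
  targets:
    - {"dp":[0,0,0],"roll":-2,"claw":-1}
    - {"dp":[0,0,0],"roll":-2,"claw":-1}
    - {"dp":[0,0,0],"roll":-2,"claw":-1}
    - {"dp":[0,0,0],"roll":-2,"claw":-1}
    - {"dp":[0,0,0],"roll":0,"claw":-1}
    - {"dp":[0,0,0],"roll":0,"claw":-1}

```text
time_s: 8.45
eef_pos: [544.6, 5.0, 88.1]
tool_rot: [0.039, 0.999, -0.001, 0.0]
ft_force: [-1.2, -4.3, 7.1]
grip_width: 13.9
gripper_force: 40.0
```

```bash
python3 st.py
```

```text
t 8.45 pos [544.6    5.    88.08] yaw 175.52 tilt [ 0.0005 -0.0012] Ftool [ 0.85 -4.43 -7.06] T [-0.825  0.026 -0.03 ] w 13.88 gf 40.0 j6 -1.484 tau6 -0.142
```

Call:
play_rows:
  targets:
    - {"dp":[0,0,0],"roll":-1,"claw":-1}
    - {"dp":[0,0,0],"roll":-1,"claw":-1}
    - {"dp":[0,0,0],"roll":0,"claw":-1}
    - {"dp":[0,0,0],"roll":0,"claw":-1}

```text
time_s: 8.78
eef_pos: [544.6, 4.9, 88.1]
tool_rot: [0.022, 1.0, -0.001, 0.0]
ft_force: [-1.0, -4.6, 7.3]
grip_width: 13.7
gripper_force: 40.0
```

```bash
python3 st.py
```

```text
t 8.7833 pos [544.59   4.92  88.06] yaw 177.51 tilt [ 0.0005 -0.0012] Ftool [ 0.78 -4.68 -7.27] T [-0.9    0.055 -0.14 ] w 13.65 gf 40.0 j6 -1.519 tau6 -0.186
```

Call:
play_rows:
  targets:
    - {"dp":[0,0,0],"roll":-1,"claw":-1}
    - {"dp":[0,0,0],"roll":0,"claw":-1}
    - {"dp":[0,0,0],"roll":0,"claw":-1}

```text
time_s: 9.03
eef_pos: [544.6, 4.9, 88.1]
tool_rot: [0.013, 1.0, -0.001, 0.0]
ft_force: [-0.3, -4.7, 7.2]
grip_width: 13.7
gripper_force: 40.0
```

```bash
python3 st.py
```

```text
t 9.0333 pos [544.61   4.9   88.08] yaw 178.5 tilt [ 0.0005 -0.0013] Ftool [ 0.21 -4.67 -7.16] T [-0.974  0.047 -0.188] w 13.69 gf 40.0 j6 -1.536 tau6 -0.257
```

Call:
play_rows:
  targets:
    - {"dp":[0,-0.02,0],"roll":-1,"claw":-1}
    - {"dp":[0,0,0],"roll":0,"claw":-1}
    - {"dp":[0,0,0],"roll":0,"claw":-1}

```text
time_s: 9.28
eef_pos: [544.6, 4.7, 88.1]
tool_rot: [0.005, 1.0, -0.0, 0.0]
ft_force: [-0.2, -0.9, 5.8]
grip_width: 13.3
gripper_force: 40.0
```

```bash
python3 st.py
```

```text
t 9.2833 pos [544.6    4.71  88.09] yaw 179.47 tilt [ 0.0005 -0.0002] Ftool [ 0.24 -0.88 -5.84] T [-0.121  0.061 -0.161] w 13.3 gf 40.0 j6 -1.555 tau6 -0.258
```

Call:
play_rows:
  targets:
    - {"dp":[0,0,0],"roll":-1,"claw":-1}
    - {"dp":[0,0,0],"roll":0,"claw":-1}
    - {"dp":[0,0,0],"roll":0,"claw":-1}

```text
time_s: 9.53
eef_pos: [544.6, 4.7, 88.1]
tool_rot: [-0.004, 1.0, -0.0, 0.0]
ft_force: [-0.9, -0.3, 7.1]
grip_width: 13.8
gripper_force: 40.0
```

```bash
python3 st.py
```

```text
t 9.5333 pos [544.55   4.68  88.06] yaw -179.54 tilt [ 0.0004 -0.0003] Ftool [ 0.86 -0.32 -7.1 ] T [-0.207  0.06  -0.25 ] w 13.81 gf 40.0 j6 -1.573 tau6 -0.35
```

Call:
play_rows:
  targets:
    - {"dp":[0,0,0],"roll":-1,"claw":-1}
    - {"dp":[0,0,0],"roll":0,"claw":-1}
    - {"dp":[0,0,0],"roll":0,"claw":-1}

```text
time_s: 9.78
eef_pos: [544.6, 4.7, 88.1]
tool_rot: [-0.013, 1.0, -0.0, 0.0]
ft_force: [-0.4, -1.5, 6.1]
grip_width: 13.7
gripper_force: 40.1
```

```bash
python3 st.py
```

```text
t 9.7833 pos [544.57   4.66  88.05] yaw -178.55 tilt [ 0.0004 -0.0003] Ftool [ 0.43 -1.46 -6.15] T [-0.295  0.079 -0.427] w 13.7 gf 40.1 j6 -1.59 tau6 -0.456
```

Call:
play_rows:
  targets:
    - {"dp":[0,0,0],"roll":-1,"claw":-1}
    - {"dp":[0,0,0],"roll":0,"claw":-1}
    - {"dp":[0,0,0],"roll":0,"claw":-1}

```text
time_s: 10.03
eef_pos: [544.6, 4.7, 88.1]
tool_rot: [-0.021, 1.0, -0.0, 0.0]
ft_force: [-0.4, -1.9, 7.3]
grip_width: 13.8
gripper_force: 40.1
```

```bash
python3 st.py
```

```text
t 10.0333 pos [544.59   4.65  88.07] yaw -177.56 tilt [ 0.0005 -0.0003] Ftool [ 0.52 -1.92 -7.31] T [-0.288  0.037 -0.456] w 13.78 gf 40.1 j6 -1.607 tau6 -0.545
```

Call:
play_rows:
  targets:
    - {"dp":[0,0,0],"roll":-0.6,"claw":-1}
    - {"dp":[0,0,0],"roll":0,"claw":-1}
    - {"dp":[0,0,0],"roll":0,"claw":-1}
    - {"dp":[0,0,0],"roll":0,"claw":-1}

```text
time_s: 10.37
eef_pos: [544.6, 4.6, 88.1]
tool_rot: [-0.026, 1.0, -0.0, 0.0]
ft_force: [-0.6, -1.9, 6.6]
grip_width: 13.4
gripper_force: 40.1
```

```bash
python3 st.py
```

```text
t 10.3667 pos [544.59   4.64  88.07] yaw -176.97 tilt [ 0.0005 -0.0002] Ftool [ 0.74 -1.84 -6.58] T [-0.247  0.056 -0.48 ] w 13.44 gf 40.1 j6 -1.618 tau6 -0.536
```

Call:
play_rows:
  targets:
    - {"dp":[0,0,0],"roll":2.5,"claw":-1}
    - {"dp":[0,0,0],"roll":2.5,"claw":-1}
    - {"dp":[0,0,0],"roll":2.5,"claw":-1}
    - {"dp":[0,0,0],"roll":0,"claw":-1}
    - {"dp":[0,0,0],"roll":0,"claw":-1}

```text
time_s: 10.78
eef_pos: [544.6, 4.9, 88.1]
tool_rot: [0.039, 0.999, -0.0, 0.0]
ft_force: [-0.2, 1.3, 6.7]
grip_width: 13.7
gripper_force: 40.0
```

```bash
python3 st.py
```

```text
t 10.7833 pos [544.62   4.89  88.08] yaw 175.57 tilt [ 0.0006 -0.0001] Ftool [ 0.25  1.23 -6.65] T [ 0.048  0.014 -0.023] w 13.72 gf 40.0 j6 -1.487 tau6 0.123
```

Call:
play_rows:
  targets:
    - {"dp":[0,0,0],"roll":1.5,"claw":-1}
    - {"dp":[0,0,0],"roll":1.5,"claw":-1}
    - {"dp":[0,0,0],"roll":0,"claw":-1}
    - {"dp":[0,0,0],"roll":0,"claw":-1}

```text
time_s: 11.12
eef_pos: [544.6, 5.0, 88.1]
tool_rot: [0.065, 0.998, 0.0, 0.0]
ft_force: [-1.1, 1.8, 6.6]
grip_width: 13.7
gripper_force: 40.0
```

```bash
python3 st.py
```

```text
t 11.1167 pos [544.58   5.02  88.06] yaw 172.59 tilt [ 0.0005 -0.    ] Ftool [ 1.36  1.62 -6.6 ] T [0.181 0.037 0.126] w 13.74 gf 40.0 j6 -1.435 tau6 0.218
```

Call:
play_rows:
  targets:
    - {"dp":[0,0.005,0],"roll":3,"claw":-1}
    - {"dp":[0,0.005,0],"roll":3,"claw":-1}
    - {"dp":[0,0.005,0],"roll":3,"claw":-1}
    - {"dp":[0,0.005,0],"roll":3,"claw":-1}
    - {"dp":[0,0,0],"roll":0,"claw":-1}
    - {"dp":[0,0,0],"roll":0,"claw":-1}

```text
time_s: 11.62
eef_pos: [544.8, 5.7, 88.1]
tool_rot: [0.169, 0.986, -0.0, 0.0]
ft_force: [-0.6, 0.2, 7.1]
grip_width: 13.5
gripper_force: 40.0
```

```bash
python3 st.py
```

```text
t 11.6167 pos [544.77   5.69  88.07] yaw 160.57 tilt [ 0.0005 -0.0001] Ftool [ 0.62 -0.04 -7.09] T [ 0.04   0.014 -0.05 ] w 13.45 gf 40.0 j6 -1.224 tau6 0.156
```

Call:
play_rows:
  targets:
    - {"dp":[0,0.005,0],"roll":3,"claw":-1}
    - {"dp":[0,0.005,0],"roll":3,"claw":-1}
    - {"dp":[0,0.005,0],"roll":3,"claw":-1}
    - {"dp":[0,0.005,0],"roll":3,"claw":-1}
    - {"dp":[0,0,0],"roll":3,"claw":-1}
    - {"dp":[0,0,0],"roll":0,"claw":-1}
    - {"dp":[0,0,0],"roll":0,"claw":-1}

```text
time_s: 12.2
eef_pos: [545.1, 6.4, 88.1]
tool_rot: [0.296, 0.955, 0.0, 0.0]
ft_force: [-0.5, 0.3, 6.7]
grip_width: 13.5
gripper_force: 40.0
```

```bash
python3 st.py
```

```text
t 12.2 pos [545.12   6.41  88.07] yaw 145.57 tilt [ 0.0006 -0.0002] Ftool [ 0.56 -0.01 -6.73] T [ 0.016 -0.042 -0.051] w 13.55 gf 40.0 j6 -0.961 tau6 0.153
```

Call:
play_rows:
  targets:
    - {"dp":[0,0.005,0],"roll":3,"claw":-1}
    - {"dp":[0,0.005,0],"roll":3,"claw":-1}
    - {"dp":[0,0.005,0],"roll":3,"claw":-1}
    - {"dp":[0,0.005,0],"roll":3,"claw":-1}
    - {"dp":[0,0,0],"roll":3,"claw":-1}
    - {"dp":[0,0,0],"roll":0,"claw":-1}
    - {"dp":[0,0,0],"roll":0,"claw":-1}

```text
time_s: 12.78
eef_pos: [545.7, 7.0, 88.1]
tool_rot: [0.418, 0.908, 0.0, 0.0]
ft_force: [-0.0, 0.5, 5.6]
grip_width: 13.3
gripper_force: 40.0
```

```bash
python3 st.py
```

```text
t 12.7833 pos [545.67   7.    88.07] yaw 130.57 tilt [ 0.0007 -0.0002] Ftool [ 0.4   0.29 -5.55] T [-0.059  0.013 -0.056] w 13.3 gf 40.0 j6 -0.698 tau6 0.15
```

Clicks 1 to 3 all read as seated. Two more to go.

Call:
play_rows:
  targets:
    - {"dp":[0,0.005,0],"roll":3,"claw":-1}
    - {"dp":[0,0.005,0],"roll":3,"claw":-1}
    - {"dp":[0,0.005,0],"roll":3,"claw":-1}
    - {"dp":[0,0.005,0],"roll":3,"claw":-1}
    - {"dp":[0,0,0],"roll":3,"claw":-1}
    - {"dp":[0,0,0],"roll":0,"claw":-1}
    - {"dp":[0,0,0],"roll":0,"claw":-1}

```text
time_s: 13.37
eef_pos: [546.4, 7.4, 88.1]
tool_rot: [0.533, 0.846, 0.0, 0.0]
ft_force: [-0.3, -0.2, 7.2]
grip_width: 13.6
gripper_force: 40.0
```

```bash
python3 st.py
```

```text
t 13.3667 pos [546.35   7.45  88.09] yaw 115.57 tilt [ 0.0008 -0.0002] Ftool [-0.04 -0.31 -7.22] T [-0.129 -0.063 -0.044] w 13.62 gf 40.0 j6 -0.435 tau6 0.154
```

Call:
play_rows:
  targets:
    - {"dp":[0,0.005,0],"roll":3,"claw":-1}
    - {"dp":[0,0.005,0],"roll":3,"claw":-1}
    - {"dp":[0,0.005,0],"roll":3,"claw":-1}
    - {"dp":[0,0.005,0],"roll":3,"claw":-1}
    - {"dp":[0,0,0],"roll":2.5,"claw":-1}
    - {"dp":[0,0,0],"roll":0,"claw":-1}
    - {"dp":[0,0,0],"roll":0,"claw":-1}
    - {"dp":[0,0,0],"roll":0,"claw":-1}

```text
time_s: 14.03
eef_pos: [547.1, 7.7, 88.1]
tool_rot: [0.636, 0.772, 0.0, 0.0]
ft_force: [-0.4, -0.5, 6.9]
grip_width: 13.9
gripper_force: 40.0
```

```bash
python3 st.py
```

```text
t 14.0333 pos [547.06   7.69  88.07] yaw 101.08 tilt [ 0.0007 -0.0003] Ftool [-0.4  -0.51 -6.9 ] T [-0.153  0.089  0.009] w 13.94 gf 40.0 j6 -0.182 tau6 -0.051
```

Fifth click is seated, with near-zero torque. Release, lift, turn and move to beside the lever.

Call:
play_rows:
  targets:
    - {"dp":[0,0,0],"roll":0,"claw":-0.4}
    - {"dp":[0,0,0],"roll":0,"claw":-0.2}
    - {"dp":[0,0,0],"roll":0,"claw":-0.2}
    - {"dp":[0,0,0],"roll":0,"claw":-0.2}
    - {"dp":[0,0,-0.4],"roll":0,"claw":-0.2}
    - {"dp":[0,0,-0.6],"roll":0,"claw":-0.2}
    - {"dp":[0,0,-0.7],"roll":0,"claw":-0.2}
    - {"dp":[0,0,-0.3],"roll":0,"claw":-0.2}

```text
time_s: 14.7
eef_pos: [547.8, 7.9, 170.3]
tool_rot: [0.635, 0.772, 0.001, 0.001]
ft_force: [0.1, 0.0, 0.4]
grip_width: 36.8
gripper_force: 0.0
```

Call:
play_rows:
  targets:
    - {"dp":[0,0,0],"roll":-6,"claw":-1}
    - {"dp":[0,0,0],"roll":-5.5,"claw":-1}
    - {"dp":[0,0,0],"roll":-5,"claw":-1}
    - {"dp":[-0.63,-0.4,0],"roll":0,"claw":-1}
    - {"dp":[-0.63,-0.4,0],"roll":0,"claw":-1}
    - {"dp":[-0.63,-0.4,0],"roll":0,"claw":-1}
    - {"dp":[-0.63,-0.4,0],"roll":0,"claw":-1}
    - {"dp":[-0.63,-0.4,0],"roll":0,"claw":-1}

```text
time_s: 15.37
eef_pos: [533.7, -142.1, 167.5]
tool_rot: [0.518, 0.855, -0.0, -0.0]
ft_force: [0.8, 0.3, -1.0]
grip_width: 0.6
gripper_force: 0.0
```

Call:
play_rows:
  targets:
    - {"dp":[-0.63,-0.4,0],"roll":0,"claw":-1}
    - {"dp":[0,0,0],"roll":0,"claw":-1}
    - {"dp":[0,0,0],"roll":0,"claw":-1}

```text
time_s: 15.62
eef_pos: [531.3, -171.7, 167.3]
tool_rot: [0.519, 0.855, -0.0, -0.0]
ft_force: [0.1, -0.5, 0.7]
grip_width: 0.7
gripper_force: 0.0
```

```bash
python3 st.py; python3 - <<'E'
from rig import ctrl
from h import *
s=ctrl.observe(); f=ctrl.grab_frame("wrist"); f["s"]=s; cv2.imwrite("pics/w3.png",f["image"][:,:,::-1])
im=f["image"].astype(int); red=((im[...,0]>110)&(im[...,1]<60)&(im[...,2]<60)).astype(np.uint8)
k,l,st,c=cv2.connectedComponentsWithStats(red)
Q=R.from_quat(s["tool_rot"]).as_matrix()
for i in range(1,k):
    if st[i,4]>40:
        p=wz(f,*c[i],82); print(st[i],c[i].round(1),p.round(1),(Q.T@(p-s["eef_pos"])).round(1))
E
```

```text
t 15.6167 pos [ 531.25 -171.74  167.33] yaw 117.43 tilt [-0.0004  0.0002] Ftool [-0.46 -0.15 -0.67] T [ 0.026 -0.085 -0.071] w 0.7 gf 0.0 j6 -0.794 tau6 -0.255
```

View pics/w3.png

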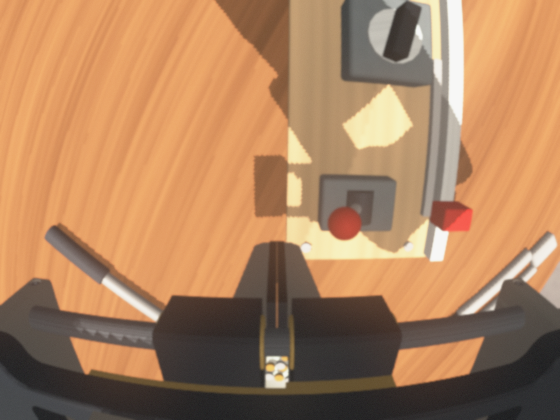

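Wrist view: the jig is square to the tool. The ball is at (345,222), to the right of the closed fingers (at column ~277).

```bash
python3 - <<'E'
from rig import ctrl
from h import *
s=ctrl.observe(); f=ctrl.grab_frame("wrist"); f["s"]=s
Q=R.from_quat(s["tool_rot"]).as_matrix()
for p in((345,222),): 
    P=wz(f,*p,82); print(P.round(1),(Q.T@(P-s["eef_pos"])).round(1))
E
```

```text
[ 576.2 -145.5   82. ] [ 1.6 51.4 85.3]
```

Call:
play_rows:
  targets:
    - {"dp":[0.03,0,0.6],"roll":0,"claw":-1}
    - {"dp":[0,0,0.6],"roll":0,"claw":-1}
    - {"dp":[0,0,0.6],"roll":0,"claw":-1}
    - {"dp":[0,0.3,0],"roll":0,"claw":-1}
    - {"dp":[0,0.3,0],"roll":0,"claw":-1}
    - {"dp":[0,0.3,0],"roll":0,"claw":-1}
    - {"dp":[0,0.3,0],"roll":0,"claw":-1}
    - {"dp":[0,0.3,0],"roll":0,"claw":-1}

```text
time_s: 16.38
eef_pos: [586.8, -140.9, 97.2]
tool_rot: [0.518, 0.855, 0.0, 0.001]
ft_force: [-0.9, -1.4, 0.6]
grip_width: 0.4
gripper_force: 0.8
```

```bash
python3 st.py; python3 - <<'E'
from rig import ctrl
from h import *
s=ctrl.observe(); f=ctrl.grab_frame("wrist"); f["s"]=s; cv2.imwrite("pics/w4.png",f["image"][:,:,::-1])
E
```

```text
t 16.3833 pos [ 586.76 -140.88   97.17] yaw 117.63 tilt [ 0.0026 -0.0006] Ftool [-0.83 -1.4  -0.62] T [-0.197  0.06   0.002] w 0.37 gf 0.8 j6 -0.72 tau6 -0.259
```

View pics/w4.png

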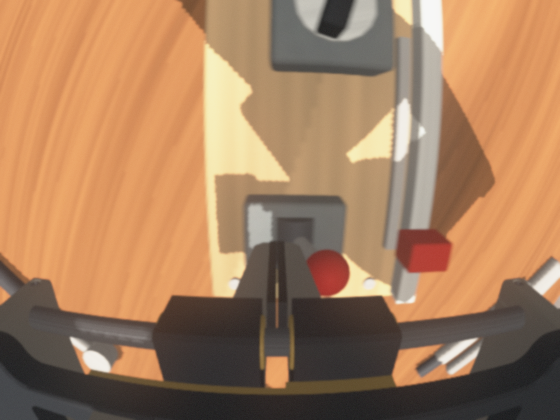

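The ball at (327,273) is being pushed over and is now about level with the pivot or past it. Continuing in small steps.

Call:
play_rows:
  targets:
    - {"dp":[0,0.15,0],"roll":0,"claw":-1}
    - {"dp":[0,0.1,0],"roll":0,"claw":-1}
    - {"dp":[0,0,0],"roll":0,"claw":-1}
    - {"dp":[0,0,0],"roll":0,"claw":-1}

```text
time_s: 16.77
eef_pos: [593.2, -137.1, 95.6]
tool_rot: [0.518, 0.855, 0.0, 0.0]
ft_force: [0.1, 0.2, -0.2]
grip_width: 0.6
gripper_force: 0.0
```

```bash
python3 st.py
```

```text
t 16.7667 pos [ 593.18 -137.07   95.61] yaw 117.58 tilt [0.0001 0.0001] Ftool [0.12 0.13 0.23] T [-0.043 -0.129  0.001] w 0.56 gf 0.0 j6 -0.711 tau6 0.03
```

Call:
play_rows:
  targets:
    - {"dp":[0,0.08,0],"roll":0,"claw":-1}
    - {"dp":[0,0,0],"roll":0,"claw":-1}
    - {"dp":[0,0,0],"roll":0,"claw":-1}

```text
time_s: 17.02
eef_pos: [595.8, -135.7, 95.5]
tool_rot: [0.518, 0.855, 0.0, -0.0]
ft_force: [0.4, -0.0, -0.2]
grip_width: 0.5
gripper_force: 0.1
```

```bash
python3 st.py; python3 - <<'E'
from rig import ctrl
from h import *
s=ctrl.observe(); f=ctrl.grab_frame("wrist"); f["s"]=s; cv2.imwrite("pics/w5.png",f["image"][:,:,::-1])
im=f["image"].astype(int); red=((im[...,0]>1.8*im[...,1]+20)&(im[...,0]>1.8*im[...,2]+20)&(im[...,1]<70)).astype(np.uint8)
k,l,st,c=cv2.connectedComponentsWithStats(red); Q=R.from_quat(s["tool_rot"]).as_matrix()
for i in range(1,k):
    if st[i,4]>200:
        p=wz(f,*c[i],82); print(st[i],c[i].round(1),p.round(1),(Q.T@(p-s["eef_pos"])).round(1))
E
```

```text
t 17.0167 pos [ 595.82 -135.69   95.52] yaw 117.57 tilt [-0.0002  0.0001] Ftool [-0.2   0.34  0.22] T [-0.036 -0.067  0.047] w 0.47 gf 0.1 j6 -0.708 tau6 0.018
[ 393  233   45   41 1343] [415.1 256.2] [663.  -94.4  82. ] [ 5.5 78.6 13.5]
[ 307  250   40   43 1230] [327.2 270.1] [ 620.7 -124.3   82. ] [-1.4 27.3 13.5]
```

Call:
play_rows:
  targets:
    - {"dp":[0,0.05,0],"roll":0,"claw":-1}
    - {"dp":[0,0.03,0],"roll":0,"claw":-1}
    - {"dp":[0,0,0],"roll":0,"claw":-1}

```text
time_s: 17.32
eef_pos: [596.5, -135.2, 95.4]
tool_rot: [0.518, 0.855, -0.002, -0.002]
ft_force: [-9.6, -6.8, 4.9]
grip_width: 0.5
gripper_force: 5.9
```

```bash
python3 st.py
```

```text
t 17.3167 pos [ 596.54 -135.22   95.38] yaw 117.61 tilt [-0.0048 -0.0013] Ftool [ -1.61 -11.68  -4.84] T [-1.252  1.442 -0.021] w 0.48 gf 5.9 j6 -0.704 tau6 -0.037
```

Call:
play_rows:
  targets:
    - {"dp":[0,0.05,0],"roll":0,"claw":-1}
    - {"dp":[0,0,0],"roll":0,"claw":-1}
    - {"dp":[0,0,0],"roll":0,"claw":-1}

```text
time_s: 17.57
eef_pos: [596.8, -135.0, 95.3]
tool_rot: [0.518, 0.855, -0.003, -0.003]
ft_force: [-15.7, -11.7, 10.6]
grip_width: 0.2
gripper_force: 9.7
```

```bash
python3 st.py
```

```text
t 17.5667 pos [ 596.77 -135.03   95.31] yaw 117.62 tilt [-0.0076 -0.0021] Ftool [ -3.06 -19.39 -10.44] T [-2.006  2.464 -0.091] w 0.19 gf 9.7 j6 -0.702 tau6 -0.095
```

The lever is hard against its end (19 N). Back off, lift, and check.

Call:
play_rows:
  targets:
    - {"dp":[0,-0.2,0],"roll":0,"claw":-1}
    - {"dp":[0,-0.5,0],"roll":0,"claw":-1}
    - {"dp":[0,-0.3,-0.4],"roll":0,"claw":-1}
    - {"dp":[0,0,-0.8],"roll":0,"claw":-1}
    - {"dp":[0,0,-0.8],"roll":0,"claw":-1}
    - {"dp":[0,0,-0.3],"roll":0,"claw":-1}
    - {"dp":[0,0,0],"roll":0,"claw":-1}
    - {"dp":[0,0,0],"roll":0,"claw":-1}

```text
time_s: 18.23
eef_pos: [565.4, -151.8, 187.8]
tool_rot: [0.518, 0.855, 0.0, 0.001]
ft_force: [0.5, 0.6, -0.7]
grip_width: 0.6
gripper_force: 0.0
```

```bash
python3 st.py; python3 - <<'E'
from rig import ctrl
from h import *
s=ctrl.observe(); f=ctrl.grab_frame("wrist"); cv2.imwrite("pics/w6.png",f["image"][:,:,::-1])
E
```

```text
t 18.2333 pos [ 565.43 -151.76  187.78] yaw 117.58 tilt [ 0.0015 -0.0003] Ftool [0.32 0.68 0.74] T [-0.019 -0.119  0.014] w 0.61 gf 0.0 j6 -0.746 tau6 0.0
```

View pics/w6.png

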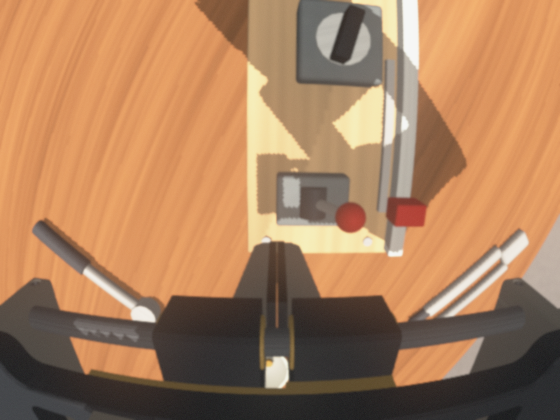

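The lever leans fully to the rail side, with its ball at (350,217). The knob stands where I released it and the bystanders haven't moved, so I'm handing in.

```bash
python3 -c "
from rig import ctrl
print(ctrl.job_done())"
```

```text
the job is handed in; nothing more can be done
None
```

The job is handed in, with no verdict returned: I turned the knob anticlockwise to the end stop (about 0.48 N m), then clockwise five counted clicks to a near-zero-torque seat, pushed the lock lever to its far end, and left the gripper holding nothing and the bystanders untouched.

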